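# Reset the anvil height stop and lock it

## Robot

A 6-joint arm with a two-finger parallel gripper is mounted at the origin on the work surface. World frame = base frame: x ahead of the robot, y to its left, z up, the work surface at z = 0. Lengths are in m, angles in rad, forces in N, time in s.
With the tool pointing down it reaches from about 0.3 to 1 m from the base axis. Payload 5.1 kg.
Tool frame: the origin (TCP) lies on the centre line of the jaws, within the pads' length; the fingertips stand 8 mm ahead of it and the grasp point (between the pads) lies 11 mm behind it; z points along the fingers, y is the line along which they close (so a half turn about z gives the same grasp; the last joint's range is limited). The gripper opens to 95 mm and grips with 3 to 60 N. Pads are 20 mm wide; open, the fingers measure 119 mm over their backs; the gripper's body (75 mm by 180 mm) begins 59 mm behind the grasp point.
Start: joints at [1.077, 0.124, 1.65, -0, 1.367, -0.083], TCP at [0.26, 0.596, 0.223] pointing down, gripper open.
Joint ranges: [-2.61, 2.61], [-1.02, 2.33], [0.03, 2.71], [-1.35, 4.49], [0.32, 2.68], [-2.91, 2.91]. Speed limits (rad/s): [2.57, 2.57, 3.14, 3.14, 3.14, 3.14].

## Interface

Orientations are given as a rotation vector (axis times angle).
In Python, from station import r, vision gives the robot as it stands.
- The arm moves only by the shell command python3 -m inch 'ROWS' [OPENING] [FORCE]. ROWS is JSON, a list that holds one entry, the list of rows, each a list of 6 numbers: the shift along the tool's x, y, z in mm, then the turn, a rotation vector about the tool's x, y, z in degrees. In form: [[[x, y, z, ax, ay, az], ...]]. A call has 1 to 10 rows; each row shifts and turns the commanded pose from where the row before left it, along the tool's axes as they then stand; what a row does not reach is not made up. A row lasts 1/8 s, in which the tool goes at most 62.5 mm and 10.7 degrees, less where a joint would pass 70% of its speed; a pose out of reach is approached as far as the arm can. A call is refused whole if a number of a shift passes 62.5 or a number of a turn 10.7, either way. A call with a gripper value outside its range is refused whole. OPENING is the finger opening in mm, from 0 to 95.1, set as the call begins (- or left out, the last holds). The fingers move at their own pace and stop on an object; FORCE is the grip in N (left out, the last holds). Time passes only in rows, so rows that do not move let the fingers close. It gives the time, the measured TCP pose, the force, the opening and the grip force at its end, in the units of the state.
- r.read_state(): the state, without advancing time (a new reading comes with each control period).
- vision.capture(name): name is "scene" or "side" or "wrist"; returns the picture (420x560x3 uint8, blue, green, red); there is no depth.
- vision.get_calibration(name): a dict with "intrinsics" (3x3 intrinsics, pixels), "distortion" ([k1, k2, p1, p2, k3] as OpenCV has them; the pictures are not rectified), "rvec" (rotation vector, rad) and "tvec" (3), from world to camera coordinates, as OpenCV has them; the wrist camera has in their place "mount" (4x4, takes a point from camera to tool coordinates, whose origin is the TCP and whose axes are the flange's). Camera axes: x right, y down, z forward; pixel columns grow to the right and rows downward; lengths in m; the calibration is good to about 2 mm. A picture is of the moment at which its call begins: read the wrist's pose just before it. get_calibration takes no time and is no camera call.
- r.close_job(): hands the job in; it is judged then, once.
The state is a dict: "time": time; "joint_pos": joint angles; "qd": joint speeds; "joint_torque": joint torques, N m; "tcp_pos": TCP position; "tcp_rot": TCP orientation; "ft_force": force on the tool from outside, world axes, zero at the start; "wrist_torque": the same for the moment, N m; "finger_gap": opening from 0.0 (shut) to 1.0 (fully open); "grip_force": force on a finger pad.
Only numpy, scipy, OpenCV 4.12 (cv2) and the standard library are available. Lean on these libraries where they do the work, as an engineer would, in place of code of your own. Each camera call takes 0.05 s, during which the arm holds its last target. There are 200 camera calls.

## Task

Set the anvil height on the hardness-test console: loosen the lock ring by swinging its orange handle well over to the loose side, turn the black knob until its yellow pointer points at the middle of the red marker, then swing the handle back to fully tight so that the setting is locked. Do not move the red marker or disturb the things lying around, and let go at the end.

Things in the scene. Friction and masses are not known exactly. Their poses are not given: they have to be found in the camera images.
- console: fixed cream cast-metal wedge console, foot plate 330 x 270 mm. Origin at bench level below its dial centre, x to its back, z up; its front faces roughly to the right (-y). The dial face slopes 30 degrees from level, 50 mm high at its low front (-x) edge. Behind the face is a deck 170 mm high with a steel anvil (top 245 to 265 mm above the bench) that rises as the knob turns clockwise.
- dial (a point): centre of the round dial face (224 mm across), 110 mm above the bench, on the common axis of lock ring and knob. Frame: x up the slope (to the back), y to the console's left, z the axis, out of the face, leaning 30 degrees from vertical towards the console's front.
- lock_ring (a joint): angle (rad) of the lock ring under the knob: 0 = tight against its stop pin, 1.0 = loose against the other pin; grows counterclockwise seen looking down on the dial. Its handle points down-slope, 0.5 rad to the left (+y) at 0, 0.5 rad to the right at 1.0. Starts tight (0 to 0.04). Below about 0.45 it squeezes the knob, more and more; above 0.5 the knob is free. Stays where left. Needs 4 to 6 N at the handle.
- lock_handle (a point): middle of the lock ring's orange handle, 107 mm from the axis and 32 mm above the dial face. The orange part is 62 mm long, 15 mm wide, 20 mm tall, with 22 mm free under it; stop pins 34 mm tall stand beside the dark inner part, 62 mm from the axis. Frame: x outward along the handle, z square to the dial face, out of it.
- knob (a joint): angle (rad) of the adjuster knob, growing clockwise seen looking down on the dial, range 0 to 1.9; at 0 the bar and pointer lie 0.75 rad counterclockwise of straight up-slope. Starts at 0 to 0.35. Turning it takes about 0.1 N m when free; with the lock ring tight it is held (0.6 N m or more to force it).
- knob_grip (a point): on the axis, 76 mm above the dial face, at the height to grip the knob's black bar: 70 mm long, 18 mm wide, reaching 93 mm above the face. The bar stands on a flange 84 mm across with its top 52.5 mm above the face. Frame: x along the bar, towards the yellow pointer; z along the axis, out of the face.
- pointer_tip (a point): tip of the yellow pointer that turns with the knob, below its bar, 88 mm from the axis, 47.5 mm above the dial face. It moves over the up-slope half of the dial.
- marker_point (a point): where the pointer tip should come: middle of the inner side of the upright red marker tab (18 x 12 mm, 50 mm tall) at the rim of the dial, 88 mm from the axis, as high as the pointer tip. The marker is stiff and stays put; it stands 0.5 to 1.5 rad clockwise of the pointer's start.
- ref_block: hardness reference block: bright steel disc, 64 mm across, 14 mm high, lying on the bench beside the console. Bystander; origin at the centre of its underside.
- spanner: steel open-ended spanner, 160 mm long, lying on the bench in front of the low edge of the console. Bystander; origin at the centre of its underside.
- v_block: dark steel V-block, 70 x 50 x 42 mm high. Bystander; origin at the centre of its underside.
- case: closed red plastic instrument case with two grey catches, about 210 x 140 x 70 mm high. Bystander; origin at the centre of its underside.
- oil: white oil bottle with a red cap, 60 mm across, 150 mm high, upright. Bystander; origin at the centre of its underside.
- pot: amber jar with a white cap, 68 mm across, 80 mm high, upright. Bystander; origin at the centre of its underside.
- caliper: digital caliper lying flat, 200 mm long, 60 mm over the jaws. Bystander; origin at the centre of its underside.

How it is judged:
By the outcome, as a careful person would: the job done as asked, in the order asked, and still so for the second after the job is handed in, with the robot touching nothing.
It also fails if it takes over 67 s, if anything falls off the work surface, if the arm or the gripper's body presses on something with over 40 N, if the wrist force passes 120 N, or if a joint passes its speed limit or range.

## Working session

There is one attempt and no reset: what is moved stays moved. The work goes in short steps, Python scripts to look and compute and a shell command to move; the robot and the scene stay as the last step left them, time stands still between calls to the robot, and variables do not carry over. Pictures are saved under pics/ and viewed, at most 10 in all, crops included, and the job is handed in when it is done.

```bash
ls; mkdir -p pics; python3 - <<'E'
from station import r, vision
import cv2,numpy as np
for n in("scene","side"):
    im=vision.capture(n); cv2.imwrite(f"pics/{n}0.png",im)
    c=vision.get_calibration(n); print(n,c)
print(vision.get_calibration("wrist"))
s=r.read_state();print(s)
E
```

```text
pics
scene {'intrinsics': array([[417.59305616,   0.        , 285.54614521],
       [  0.        , 417.59305616, 207.69552452],
       [  0.        ,   0.        ,   1.        ]]), 'distortion': array([-0.03931203,  0.        ,  0.        ,  0.        ,  0.        ]), 'rvec': array([ 2.26411565,  1.3108399 , -0.381847  ]), 'tvec': array([-0.25396331, -0.29424306,  1.50913286])}
side {'intrinsics': array([[397.62158692,   0.        , 276.70541896],
       [  0.        , 397.62158692, 213.51532763],
       [  0.        ,   0.        ,   1.        ]]), 'distortion': array([0.01373308, 0.        , 0.        , 0.        , 0.        ]), 'rvec': array([ 2.26160431, -0.68398034,  0.30133577]), 'tvec': array([-0.41287516,  0.28964146,  1.0469455 ])}
{'intrinsics': array([[299.60291085,   0.        , 277.00803285],
       [  0.        , 299.60291085, 209.42909726],
       [  0.        ,   0.        ,   1.        ]]), 'distortion': array([0.003519, 0.      , 0.      , 0.      , 0.      ]), 'mount': array([[ 5.99611654e-04, -9.64141964e-01, -2.65386348e-01,
         7.51552274e-02],
       [ 9.9
[... 227 characters left out ...]
.00000000e+00]])}
{'time': 0.1, 'joint_pos': array([ 1.07740223e+00,  1.24447218e-01,  1.65150374e+00, -1.06862164e-05,
        1.36750963e+00, -8.25932000e-02]), 'qd': array([-0.00278453, -0.00109664, -0.00351891,  0.00052121, -0.00214147,
       -0.0001682 ]), 'joint_torque': array([ 6.61220947e-04, -4.18878722e+01, -3.61098289e+01,  7.77471531e-02,
        4.61085245e-02, -7.05863818e-05]), 'tcp_pos': array([0.25933481, 0.59541899, 0.22152514]), 'tcp_rot': array([-6.40646989e-01, -3.07504434e+00,  2.81750597e-03]), 'ft_force': array([-0.09651534,  1.07435371,  0.30517639]), 'wrist_torque': array([-0.02489491, -0.0255112 ,  0.06005127]), 'grip_force': 0.0, 'finger_gap': 1.0018924303772916}
```

View pics/scene0.png

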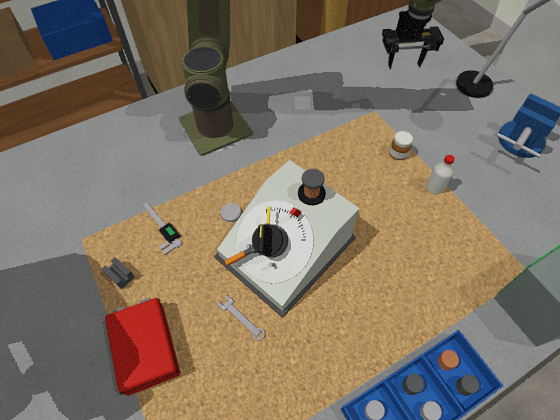

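View pics/side0.png

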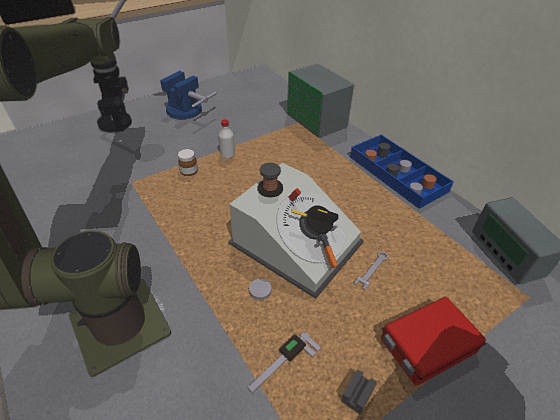

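```bash
cat > h.py <<'E'
import cv2,numpy as np
from station import r,vision
from scipy.spatial.transform import Rotation as R
def cam(n,s=None):
    c=vision.get_calibration(n)
    if n=="wrist":
        T=np.eye(4);T[:3,:3]=R.from_rotvec(s["tcp_rot"]).as_matrix();T[:3,3]=s["tcp_pos"]
        T=T@c["mount"];return c,T[:3,:3],T[:3,3]
    M=cv2.Rodrigues(c["rvec"])[0];return c,M.T,-M.T@c["tvec"]
def ray(C,px):
    c,Rm,o=C
    u=cv2.undistortPoints(np.array([[px]],float),c["intrinsics"],c["distortion"])[0,0]
    d=Rm@[u[0],u[1],1];return o,d/np.linalg.norm(d)
def proj(C,P):
    c,Rm,o=C
    return cv2.projectPoints(np.array(P,float).reshape(-1,3),cv2.Rodrigues(Rm.T)[0],-Rm.T@o,c["intrinsics"],c["distortion"])[0][:,0]
def tri(rays):
    A=sum(np.eye(3)-np.outer(d,d) for o,d in rays);b=sum((np.eye(3)-np.outer(d,d))@o for o,d in rays)
    p=np.linalg.solve(A,b);return p,[np.linalg.norm(np.cross(p-o,d)) for o,d in rays]
def plane(rr,p0,n):
    o,d=rr;return o+d*((p0-o)@n)/(d@n)
HSV=dict(orange=((8,150,120),(18,255,255)),yellow=((23,130,120),(34,255,255)),red=((172,130,90),(180,255,255)))
def blobs(im,col,roi,minA=8):
    m=cv2.inRange(cv2.cvtColor(im,cv2.COLOR_BGR2HSV),*HSV[col])
    if col=="red": m|=cv2.inRange(cv2.cvtColor(im,cv2.COLOR_BGR2HSV),(0,130,90),(5,255,255))
    k=np.zeros_like(m);x0,y0,x1,y1=roi;k[y0:y1,x0:x1]=m[y0:y1,x0:x1]
    n,l,st,ce=cv2.connectedComponentsWithStats(k)
    return sorted([(int(st[i,4]),ce[i].round(1).tolist(),st[i,:4].tolist(),l==i) for i in range(1,n) if st[i,4]>=minA],key=lambda t:-t[0])
E
python3 - <<'E'
from h import *
I={n:cv2.imread(f"pics/{n}0.png") for n in("scene","side")}
roi=dict(scene=(215,190,330,300),side=(265,180,350,275)); rs={}
for col in HSV:
    for n in I:
        for b in blobs(I[n],col,roi[n],4)[:3]: print(col,n,b[:3])
    B=[ray(cam(n),blobs(I[n],col,roi[n],4)[0][1]) for n in I]
    print(col,tri(B))
for n in I:
    x0,y0,x1,y1=roi[n]; cv2.imwrite(f"pics/c_{n}.png",cv2.resize(I[n][y0:y1,x0:x1],None,fx=5,fy=5,interpolation=2))
E
```

```text
orange scene (106, [234.3, 257.9], [225, 252, 20, 13])
orange scene (12, [305.8, 192.1], [304, 190, 5, 6])
orange side (90, [331.3, 256.0], [326, 246, 11, 21])
orange (array([ 0.55355945, -0.18471052,  0.09493483]), [np.float64(0.00017892940156867746), np.float64(0.00017892940156875604)])
yellow scene (49, [268.0, 215.0], [267, 207, 3, 17])
yellow scene (23, [260.4, 230.4], [260, 225, 2, 13])Traceback (most recent call last):
  File "<stdin>", line 7, in <module>
IndexError: list index out of range
```

```bash
sed -i 's/yellow=((23,130,120)/yellow=((20,110,110)/' h.py; python3 - <<'E'
from h import *
I={n:cv2.imread(f"pics/{n}0.png") for n in("scene","side")}
roi=dict(scene=(215,190,330,300),side=(265,180,350,275))
for col in HSV:
    for n in I:
        for b in blobs(I[n],col,roi[n],4)[:3]: print(col,n,b[:3])
try: print(tri([ray(cam(n),blobs(I[n],"red",roi[n],4)[0][1]) for n in I]))
except Exception as e: print(e)
z=np.array([0,0,1.])
# white dial contour by low saturation high value
for n in I:
    h=cv2.cvtColor(I[n],cv2.COLOR_BGR2HSV);x0,y0,x1,y1=roi[n]
    x0-=5
print(plane(ray(cam("scene"),(275,242)),np.array([0,0,.11]),z),plane(ray(cam("side"),(310,226)),np.array([0,0,.11]),z))
ims=[cv2.resize(I[n][roi[n][1]:roi[n][3],roi[n][0]:roi[n][2]],(400,400),interpolation=2) for n in I]
cv2.imwrite("pics/c.png",np.hstack(ims))
E
```

```text
orange scene (106, [234.3, 257.9], [225, 252, 20, 13])
orange scene (12, [305.8, 192.1], [304, 190, 5, 6])
orange side (90, [331.3, 256.0], [326, 246, 11, 21])
yellow scene (50, [268.0, 215.2], [267, 207, 3, 17])
yellow scene (25, [260.5, 230.8], [260, 225, 2, 13])
yellow side (43, [298.9, 212.6], [292, 209, 15, 8])
yellow side (14, [322.1, 210.6], [318, 209, 10, 4])
red scene (60, [295.0, 212.0], [290, 208, 11, 9])
red side (63, [294.1, 194.0], [289, 188, 12, 13])
(array([0.55636623, 0.00061179, 0.18411501]), [np.float64(0.0004503688314556797), np.float64(0.00045036883145558985)])
[ 0.5728923  -0.07028352  0.11      ] [ 0.56453835 -0.07176783  0.11      ]
```

View pics/c.png

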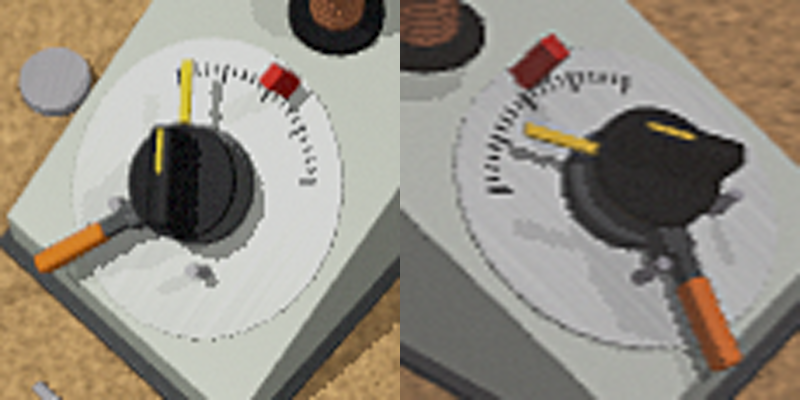

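```bash
cat >> h.py <<'E'
def frame(p):
    cx,cy,a=p;b=np.array([np.cos(a),np.sin(a),0]);z=np.array([0,0,1.])
    c,s=np.cos(np.pi/6),.5
    return np.array([cx,cy,.11]),np.column_stack([b*c+z*s,[-np.sin(a),np.cos(a),0],-b*s+z*c])
E
python3 - <<'E'
from h import *
from scipy.optimize import least_squares
rim=[("scene",(215+x*115/400,190+y*110/400)) for x,y in[(73,190),(208,340),(343,185),(205,38),(310,280)]]+[("side",(265+x*85/400,180+y*95/400)) for x,y in [(52,175),(85,265),(150,325),(230,350)]]
C={n:cam(n) for n in("scene","side")}
rr=[ray(C[n],p) for n,p in rim]
tip,e=tri([ray(C["scene"],(268.8,206.5)),ray(C["side"],(291.8,210.4))]); print(tip,e)
H=np.array([.5536,-.1847,.0949]);M=np.array([.5564,.0006,.1841])
def f(p):
    o,F=frame(p)
    rs=[np.linalg.norm(plane(q,o,F[:,2])-o)-.112 for q in rr]
    h=F.T@(H-o); ang=np.arctan2(h[1],-h[0])
    t=F.T@(tip-o)
    return rs+[(ang-.48)*.1,t[2]-.0475, h[2]-.036]
s=least_squares(f,[.57,-.07,1.6]);print(s.x,np.round(s.fun*1000,1))
o,F=frame(s.x)
for n,P in(("H",H),("M",M),("tip",tip)):
    q=F.T@(P-o);print(n,q.round(4),np.hypot(q[0],q[1]),np.arctan2(q[1],q[0]))
print(F.round(3))
E
```

```text
[ 0.50944745 -0.05242565  0.18684607] [np.float64(0.0005573988318141127), np.float64(0.0005573988318141708)]
[ 0.56772332 -0.07345769  1.88988781] [-1.1  1.4  1.7 -0.3  0.2 -0.1  1.3  2.4  1.2 -1.  -0.1  1.5]
H [-0.0952  0.0483  0.0375] 0.10674497455246254 2.6719686583011457
M [ 0.101  -0.0125  0.0272] 0.10179258103790616 -0.12291613704372786
tip [0.0716 0.0487 0.0474] 0.08657154733080093 0.5979628608163327
[[-0.272 -0.95   0.157]
 [ 0.822 -0.314 -0.475]
 [ 0.5    0.     0.866]]
```

```bash
cat >> h.py <<'E'
P=[.56772,-.07346,1.88989]
def dpose(xd,ang,sgn=1):
    """world pose for TCP at dial coords xd; tool x = sgn*dial direction at ang, tool z = -dial z"""
    o,F=frame(P);x=sgn*(F@[np.cos(ang),np.sin(ang),0]);z=-F[:,2]
    return o+F@np.array(xd),np.column_stack([x,np.cross(z,x),z])
def delta(pos,Rt):
    s=r.read_state();R0=R.from_rotvec(s["tcp_rot"]).as_matrix()
    rv=np.degrees(R.from_matrix(R0.T@Rt).as_rotvec())
    print("t",round(s["time"],2),"tcp",s["tcp_pos"].round(4),"F",s["ft_force"].round(1),"gap",round(95.1*s["finger_gap"],1),"j",s["joint_pos"].round(2))
    print(" turn deg",rv.round(1)," shift now-axes mm",(R0.T@(pos-s["tcp_pos"])*1000).round(1)," shift target-axes",(Rt.T@(pos-s["tcp_pos"])*1000).round(1))
E
python3 - <<'E'
from h import *
print(R.from_rotvec(r.read_state()["tcp_rot"]).as_matrix().round(3))
for s in(1,-1):
    p,Rt=dpose((-.03,0,.15),2.672,s);print(p,Rt.round(2));delta(p,Rt)
E
```

```text
[[-0.917  0.399 -0.001]
 [ 0.399  0.917 -0.002]
 [ 0.    -0.002 -1.   ]]
[ 0.59939828 -0.16934327  0.22490381] [[-0.19 -0.97 -0.16]
 [-0.88  0.09  0.47]
 [-0.45  0.23 -0.87]]
t 0.1 tcp [0.2593 0.5954 0.2215] F [-0.1  1.1  0.3] gap 95.3 j [ 1.08  0.12  1.65 -0.    1.37 -0.08]
 turn deg [ -34.    -6.5 -102.2]  shift now-axes mm [-617.2 -565.3   -2.4]  shift target-axes [ 604.1 -399.6 -419.3]
[ 0.59939828 -0.16934327  0.22490381] [[ 0.19  0.97 -0.16]
 [ 0.88 -0.09  0.47]
 [ 0.45 -0.23 -0.87]]
t 0.1 tcp [0.2593 0.5954 0.2215] F [-0.1  1.1  0.3] gap 95.3 j [ 1.08  0.12  1.65 -0.    1.37 -0.08]
 turn deg [-6.  31.7 73.2]  shift now-axes mm [-617.2 -565.3   -2.4]  shift target-axes [-604.1  399.6 -419.3]
```

```bash
python3 -m inch '[[[0,0,-45,0,0,0],[0,0,-45,0,0,0],[0,0,-40,0,0,0],[-44,-40,0,0,0,0],[-44,-40,0,0,0,0],[-44,-40,0,0,0,0],[-44,-40,0,0,0,0],[-44,-40,0,0,0,0],[-44,-40,0,0,0,0],[-44,-40,0,0,0,0]]]' 95
python3 -m inch '[[[-44,-40,0,0,0,0],[-44,-40,0,0,0,0],[-44,-40,0,0,0,0],[-44,-40,0,0,0,0],[-44,-40,0,0,0,0],[-44,-40,0,0,0,0],[-44,-40,0,0,0,0],[0,0,0,0,0,0],[0,0,0,0,0,0]]]'
python3 -m inch '[[[0,0,0,-0.7,4,9.2],[0,0,0,-0.7,4,9.2],[0,0,0,-0.7,4,9.2],[0,0,0,-0.7,4,9.2],[0,0,0,-0.7,4,9.2],[0,0,0,-0.7,4,9.2],[0,0,0,-0.7,4,9.2],[0,0,0,-0.7,4,9.2],[0,0,0,0,0,0]]]'
python3 -c "
from h import *
delta(*dpose((-.06,.02,.16),2.672,-1))"
```

```text
time: 1.35
tcp_pos: [0.4304, 0.2143, 0.3523]
tcp_rot: [-0.64, -3.076, 0.0]
ft_force: [0.8, 1.0, -0.3]
finger_gap: 0.999
grip_force: 0.0
time: 2.48
tcp_pos: [0.6004, -0.1633, 0.352]
tcp_rot: [-0.641, -3.074, -0.001]
ft_force: [-0.5, 0.0, 0.9]
finger_gap: 0.998
grip_force: 0.0
time: 3.6
tcp_pos: [0.6001, -0.1627, 0.3523]
tcp_rot: [-2.005, -1.716, -0.263]
ft_force: [0.2, 1.1, -0.1]
finger_gap: 1.002
grip_force: 0.0
t 3.6 tcp [ 0.6001 -0.1627  0.3523] F [ 0.2  1.1 -0.1] gap 95.3 j [-0.51  0.22  1.39  0.37  1.92 -0.29]
 turn deg [-0.4 -0.1 -0.3]  shift now-axes mm [-98.5  25.7  97. ]  shift target-axes [-98.6  24.5  97.3]
```

Good. Move to the look pose and view with the wrist camera.

```bash
python3 -m inch '[[[-49,13,30,0,0,0],[-49,13,30,0,0,0],[0,0,0,0,0,0],[0,0,0,0,0,0]]]'
python3 -c "
from h import *
delta(*dpose((-.06,.02,.16),2.672,-1))
s=r.read_state();im=vision.capture('wrist');cv2.imwrite('pics/w1.png',im);C=cam('wrist',s)
o,F=frame(P)
for n,q in dict(o=(0,0,0),H=(-.0952,.0483,.042),M=(.0873,-.0109,.0475),tip=(.0727,.0496,.0475)).items(): print(n,proj(C,o+F@np.array(q)).round(0))
for c in HSV:
  for b in blobs(im,c,(0,0,560,420),20)[:3]: print(c,b[:3])
"
```

```text
time: 4.1
tcp_pos: [0.5977, -0.2219, 0.2531]
tcp_rot: [-2.005, -1.718, -0.265]
ft_force: [-0.1, 0.6, 0.7]
finger_gap: 1.003
grip_force: 0.0
t 4.1 tcp [ 0.5977 -0.2219  0.2531] F [-0.1  0.6  0.7] gap 95.3 j [-0.58  0.31  1.44  0.32  1.8  -0.42]
 turn deg [-0.3 -0.  -0.3]  shift now-axes mm [-2.1 -0.9 39.1]  shift target-axes [-2.  -1.1 39.1]
o [[269. 139.]]
H [[269. 237.]]
M [[236.  51.]]
tip [[189.  97.]]
orange (559, [269.1, 235.4], [263, 211, 13, 50])
yellow (374, [209.4, 108.5], [188, 94, 44, 30])
yellow (170, [248.5, 132.6], [233, 123, 33, 20])
yellow (59, [97.9, 300.2], [96, 290, 5, 23])
red (247, [229.6, 36.1], [221, 25, 19, 23])
```

View pics/w1.png

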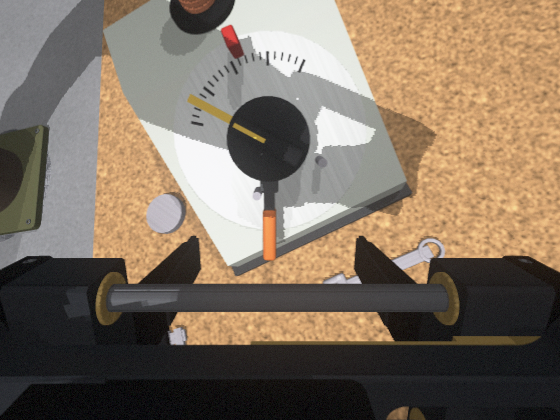

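```bash
python3 -c "
from h import *
a=2.672
delta(*dpose((.109*np.cos(a),.109*np.sin(a),.022),a,-1))"
```

```text
t 4.15 tcp [ 0.5981 -0.2221  0.2541] F [0.6 0.1 0.5] gap 94.8 j [-0.58  0.31  1.44  0.32  1.8  -0.42]
 turn deg [-0.2  0.  -0.2]  shift now-axes mm [-48.8  -9.8 178.2]  shift target-axes [-48.9 -10.6 178.1]
```

```bash
python3 -m inch '[[[-49,-10,0,0,0,0],[0,0,40,0,0,0],[0,0,40,0,0,0],[0,0,35,0,0,0],[0,0,25,0,0,0],[0,0,20,0,0,0],[0,0,10,0,0,0],[0,0,8,0,0,0],[0,0,0,0,0,0],[0,0,0,0,0,0]]]' 45 10
python3 -c "
from h import *
a=2.672
delta(*dpose((.109*np.cos(a),.109*np.sin(a),.022),a,-1))"
```

```text
time: 5.4
tcp_pos: [0.5494, -0.1806, 0.0784]
tcp_rot: [-2.008, -1.715, -0.264]
ft_force: [0.3, -0.7, -0.8]
finger_gap: 0.473
grip_force: 0.0
t 5.4 tcp [ 0.5494 -0.1806  0.0784] F [ 0.3 -0.7 -0.8] gap 45.0 j [-0.57  0.34  1.72  0.32  1.51 -0.5 ]
 turn deg [-0.3 -0.1 -0.4]  shift now-axes mm [ 2.3  0.7 -1.4]  shift target-axes [ 2.3  0.8 -1.4]
```

```bash
python3 -m inch '[[[0,0,0,0,0,0],[0,0,0,0,0,0],[0,0,0,0,0,0],[0,0,0,0,0,0],[0,0,0,0,0,0]]]' 5 15
python3 -m inch '[[[0.4,9.4,0,0,0,-5],[0.4,9.4,0,0,0,-5],[0.4,9.4,0,0,0,-5],[0,0,0,0,0,0]]]'
python3 -c "
from h import *
a=2.672+.26
delta(*dpose((.107*np.cos(a),.107*np.sin(a),.022),a,-1))"
```

```text
time: 6.02
tcp_pos: [0.5493, -0.1802, 0.0778]
tcp_rot: [-2.008, -1.714, -0.264]
ft_force: [1.4, -1.3, -0.7]
finger_gap: 0.157
grip_force: 15.0
time: 6.52
tcp_pos: [0.5778, -0.1799, 0.0728]
tcp_rot: [-1.783, -1.977, -0.352]
ft_force: [5.8, -0.8, -2.9]
finger_gap: 0.159
grip_force: 15.0
t 6.53 tcp [ 0.5778 -0.1799  0.0728] F [ 5.8 -0.8 -2.9] gap 15.2 j [-0.54  0.39  1.66  0.33  1.51 -0.74]
 turn deg [-0.2 -0.1 -0.4]  shift now-axes mm [ 4.5  0.6 -2.1]  shift target-axes [ 4.5  0.6 -2.1]
```

```bash
python3 -m inch '[[[0.4,9.4,0,0,0,-5],[0.4,9.4,0,0,0,-5],[0.4,9.4,0,0,0,-5],[0.4,9.4,0,0,0,-5],[0.4,9.4,0,0,0,-5],[0.4,9.4,0,0,0,-5],[0.4,9.4,0,0,0,-5],[0.3,5.6,0,0,0,-3],[0,0,0,0,0,0],[0,0,0,0,0,0]]]'
python3 -c "
from h import *
a=2.672+.925
delta(*dpose((.107*np.cos(a),.107*np.sin(a),.022),a,-1))"
```

```text
time: 7.78
tcp_pos: [0.6422, -0.1526, 0.0762]
tcp_rot: [-1.077, -2.524, -0.549]
ft_force: [7.5, -4.2, -5.1]
finger_gap: 0.158
grip_force: 15.0
t 7.78 tcp [ 0.6422 -0.1526  0.0762] F [ 7.5 -4.2 -5.1] gap 15.1 j [-0.47  0.48  1.54  0.36  1.52 -1.32]
 turn deg [-0.1  0.1 -0.6]  shift now-axes mm [ 5.   3.7 -2. ]  shift target-axes [ 5.   3.8 -2. ]
```

```bash
python3 -m inch '[[[0,0,0,0,0,0],[0,0,0,0,0,0],[0,0,0,0,0,0],[0,0,-20,0,0,0],[0,0,-40,0,0,0],[0,0,-40,0,0,0],[0,0,-40,0,0,-4],[0,0,0,0,0,-4],[0,0,0,0,0,0],[0,0,0,0,0,0]]]' 45
python3 -c "
from h import *
delta(*dpose((0,0,.068),.598))
s=r.read_state();im=vision.capture('wrist');cv2.imwrite('pics/w2.png',im);C=cam('wrist',s)
o,F=frame(P)
a=2.672+.925
for n,q in dict(o=(0,0,0),axtop=(0,0,.093),H=(.107*np.cos(a),.107*np.sin(a),.042),M=(.0873,-.0109,.0475),tip=(.0727,.0496,.0475)).items(): print(n,proj(C,o+F@np.array(q)).round(0))
for c in HSV:
  for b in blobs(im,c,(0,0,560,420),20)[:3]: print(c,b[:3])
"
```

```text
time: 9.02
tcp_pos: [0.6629, -0.2175, 0.1975]
tcp_rot: [-0.899, -2.607, -0.588]
ft_force: [-0.3, -0.2, -0.3]
finger_gap: 0.473
grip_force: 0.0
t 9.03 tcp [ 0.6629 -0.2175  0.1975] F [-0.3 -0.2 -0.3] gap 45.0 j [-0.53  0.47  1.34  0.34  1.74 -1.45]
 turn deg [-0.1 -0.4 -0.7]  shift now-axes mm [108.2  18.1  91.8]  shift target-axes [108.6  19.3  91.1]
o [[296.  93.]]
axtop [[304.  78.]]
H [[283. 206.]]
M [[373.  -4.]]
tip [[300. -35.]]
orange (814, [278.0, 202.8], [267, 173, 23, 60])
yellow (286, [304.5, 50.0], [302, 26, 6, 49])
yellow (240, [299.5, 11.6], [295, 0, 10, 25])
yellow (43, [190.4, 309.0], [189, 299, 4, 22])
```

View pics/w2.png

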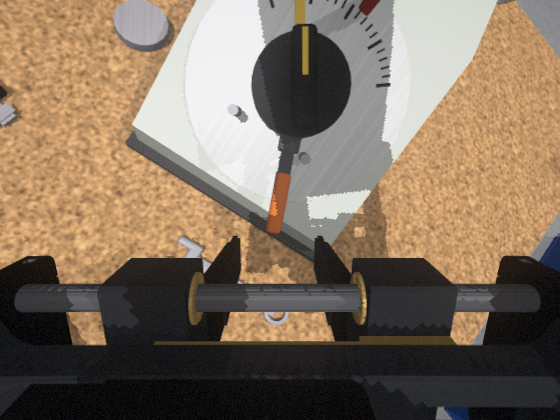

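```bash
python3 -m inch '[[[36,6.3,0,0,0,-0.7],[36,6.3,0,0,0,0],[36,6.3,0,0,0,0],[0,0,20,0,0,0],[0,0,20,0,0,0],[0,0,20,0,0,0],[0,0,15,0,0,0],[0,0,10,0,0,0],[0,0,0,0,0,0],[0,0,0,0,0,0]]]'
python3 -c "
from h import *
delta(*dpose((0,0,.068),.598))"
```

```text
time: 10.32
tcp_pos: [0.5801, -0.1096, 0.1754]
tcp_rot: [-0.883, -2.617, -0.592]
ft_force: [0.1, -0.1, 0.0]
finger_gap: 0.477
grip_force: 0.0
t 10.32 tcp [ 0.5801 -0.1096  0.1754] F [ 0.1 -0.1  0. ] gap 45.3 j [-0.45  0.23  1.67  0.37  1.62 -1.43]
 turn deg [-0.1 -0.3  0.1]  shift now-axes mm [ 0.5 -0.2  7.7]  shift target-axes [ 0.6 -0.2  7.7]
```

```bash
python3 -m inch '[[[0,0,7,0,0,0],[0,0,0,0,0,0],[0,0,0,0,0,0],[0,0,0,0,0,0],[0,0,0,0,0,0],[0,0,0,0,0,0]]]' 10 25
python3 -m inch '[[[0,0,0,0,0,6],[0,0,0,0,0,6],[0,0,0,0,0,6],[0,0,0,0,0,6],[0,0,0,0,0,6],[0,0,0,0,0,6],[0,0,0,0,0,0],[0,0,0,0,0,0]]]'
python3 -c "
from h import *
delta(*dpose((0,0,.068),-.12))
s=r.read_state();im=vision.capture('wrist');cv2.imwrite('pics/w3.png',im);C=cam('wrist',s)
o,F=frame(P)
for n,q in dict(o=(0,0,0),M=(.0873,-.0109,.0475)).items(): print(n,proj(C,o+F@np.array(q)).round(0))
for c in HSV:
  for b in blobs(im,c,(0,0,560,420),20)[:3]: print(c,b[:3])
"
```

```text
time: 11.08
tcp_pos: [0.5796, -0.1047, 0.1692]
tcp_rot: [-0.883, -2.616, -0.596]
ft_force: [2.4, 4.0, -1.4]
finger_gap: 0.189
grip_force: 25.0
time: 12.08
tcp_pos: [0.5794, -0.1048, 0.1692]
tcp_rot: [-1.596, -2.15, -0.415]
ft_force: [3.1, 4.6, -0.2]
finger_gap: 0.188
grip_force: 25.0
t 12.07 tcp [ 0.5794 -0.1048  0.1692] F [ 3.1  4.6 -0.2] gap 17.9 j [-0.45  0.24  1.68  0.37  1.61 -0.8 ]
 turn deg [-0.1 -0.3  5.4]  shift now-axes mm [-0.6 -1.3 -0. ]  shift target-axes [-0.8 -1.2 -0. ]
o [[277. 224.]]
M [[291. 105.]]
yellow (1042, [277.1, 142.1], [271, 103, 14, 80])
yellow (506, [276.9, 246.7], [273, 219, 9, 57])
yellow (40, [313.1, 286.9], [311, 277, 5, 19])
red (660, [292.8, 78.5], [282, 62, 23, 35])
```

View pics/w3.png

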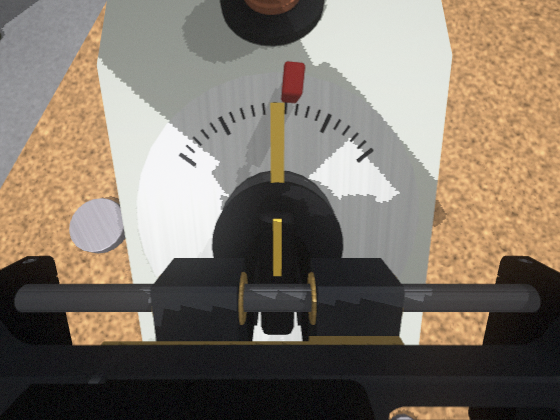

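```bash
python3 -c "
from h import *
s=r.read_state();im=cv2.imread('pics/w3.png');C=cam('wrist',s);o,F=frame(P)
def d(px,h=.0475):
    q=F.T@(plane(ray(C,px),o+F[:,2]*h,F[:,2])-o);return (np.hypot(q[0],q[1])*1000).round(1),np.degrees(np.arctan2(q[1],q[0])).round(2)
y=blobs(im,'yellow',(0,0,560,420),20)[0][3];m=blobs(im,'red',(0,0,560,420),20)[0][3]
for n,k in(('y',y),('r',m)):
    for v in range(60,125,3):
        u=np.where(k[v])[0]
        if len(u): print(n,v,u.min(),u.max(),d((u.mean(),v)))
print([d(tuple(p)) for p in cv2.boxPoints(cv2.minAreaRect(np.argwhere(m)[:,::-1].astype(np.float32)))])
x0=240;cv2.imwrite('pics/c3.png',cv2.resize(im[50:130,x0:x0+100],None,fx=6,fy=6,interpolation=2))
"
```

```text
y 105 271 284 (np.float64(87.3), np.float64(-1.88))
y 108 271 284 (np.float64(85.7), np.float64(-1.89))
y 111 271 283 (np.float64(84.0), np.float64(-1.7))
y 114 271 283 (np.float64(82.4), np.float64(-1.7))
y 117 271 283 (np.float64(80.7), np.float64(-1.71))
y 120 271 283 (np.float64(79.0), np.float64(-1.71))
y 123 271 283 (np.float64(77.3), np.float64(-1.72))
r 63 285 302 (np.float64(109.9), np.float64(-6.46))
r 66 284 303 (np.float64(108.4), np.float64(-6.54))
r 69 284 303 (np.float64(106.8), np.float64(-6.63))
r 72 284 303 (np.float64(105.3), np.float64(-6.72))
r 75 284 303 (np.float64(103.8), np.float64(-6.81))
r 78 283 302 (np.float64(102.1), np.float64(-6.58))
r 81 283 302 (np.float64(100.6), np.float64(-6.68))
r 84 283 302 (np.float64(99.0), np.float64(-6.77))
r 87 283 302 (np.float64(97.4), np.float64(-6.87))
r 90 282 301 (np.float64(95.8), np.float64(-6.63))
r 93 282 301 (np.float64(94.2), np.float64(-6.73))
r 96 298 299 (np.float64(93.1), np.float64(-9.3))
[(np.float64(93.2), np.float64(-3.1)), (np.float64(110.7), np.float64(-3.83)), (np.float64(110.7), np.float64(-9.64)), (np.float64(93.1), np.float64(-10.19))]
```

View pics/c3.png

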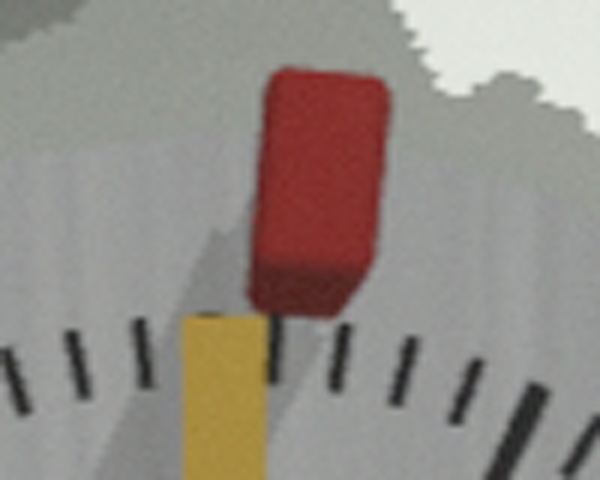

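```bash
python3 -m inch '[[[0,0,0,0,0,2.5],[0,0,0,0,0,2.4],[0,0,0,0,0,0],[0,0,0,0,0,0],[0,0,0,0,0,0]]]'
cat > m.py <<'E'
from h import *
import sys
s=r.read_state();im=vision.capture('wrist');cv2.imwrite(f'pics/{sys.argv[1]}.png',im);C=cam('wrist',s);o,F=frame(P)
print("t",s["time"],"tcp",s["tcp_pos"].round(4),"gap",s["finger_gap"].round(3),"F",s["ft_force"].round(1))
def d(px,h):
    q=F.T@(plane(ray(C,px),o+F[:,2]*h,F[:,2])-o);return round(np.hypot(q[0],q[1])*1000,1),round(np.degrees(np.arctan2(q[1],q[0])),2)
for c,h,lo,hi in(('yellow',.0475,65,95),('red',.05,85,115),('orange',.042,70,140)):
    for b in blobs(im,c,(0,0,560,420),60):
        q=np.array([d(tuple(p),h) for p in np.argwhere(b[3])[:,::-1].astype(float)])
        k=(q[:,0]>lo)&(q[:,0]<hi)
        if k.sum()>40: print(c,k.sum(),"r",q[k,0].min(),q[k,0].max(),"angle",q[k,1].mean().round(2))
E
python3 m.py w4
```

```text
time: 12.75
tcp_pos: [0.5794, -0.1048, 0.1691]
tcp_rot: [-1.681, -2.073, -0.388]
ft_force: [1.9, 5.2, -0.5]
finger_gap: 0.186
grip_force: 25.0Traceback (most recent call last):
  File "m.py", line 4, in <module>
    print("t",s["time"],"tcp",s["tcp_pos"].round(4),"gap",s["finger_gap"].round(3),"F",s["ft_force"].round(1))
                                                          ^^^^^^^^^^^^^^^^^^^^^
AttributeError: 'float' object has no attribute 'round'
```

```bash
sed -i 's/s\["finger_gap"\].round(3)/s["finger_gap"]/' m.py; python3 m.py w4
```

```text
t 12.8 tcp [ 0.5794 -0.1048  0.1691] gap 0.1905146442172121 F [ 2.5  5.7 -0.3]
yellow 546 r 65.3 88.5 angle -6.57
red 665 r 93.0 110.1 angle -6.69
```

```bash
python3 -m inch '[[[0,0,0,0,0,0],[0,0,0,0,0,0],[0,0,0,0,0,0],[0,0,-15,0,0,0],[0,0,-35,0,0,0],[0,0,-40,0,0,-10],[0,0,0,0,0,-10],[0,0,0,0,0,-10],[0,0,0,0,0,0],[0,0,0,0,0,0]]]' 45
python3 m.py w5
python3 -m inch '[[[-35,0,0,0,0,0],[-35,0,0,0,0,0],[0,0,0,0,0,0],[0,0,0,0,0,0]]]'
python3 m.py w6
```

```text
time: 14.1
tcp_pos: [0.5932, -0.149, 0.2469]
tcp_rot: [-1.119, -2.492, -0.54]
ft_force: [-0.8, -0.6, 0.5]
finger_gap: 0.471
grip_force: 0.0
t 14.1 tcp [ 0.5932 -0.149   0.2469] gap 0.47092369086669356 F [-0.8 -0.6  0.5]
yellow 243 r 65.1 88.6 angle -6.44
red 368 r 89.2 110.0 angle -5.39
orange 223 r 115.0 134.8 angle -156.43
orange 78 r 75.1 81.1 angle -156.06
time: 14.65
tcp_pos: [0.6368, -0.1924, 0.2142]
tcp_rot: [-1.116, -2.493, -0.541]
ft_force: [0.3, -1.6, -0.8]
finger_gap: 0.473
grip_force: 0.0
t 14.65 tcp [ 0.6368 -0.1924  0.2142] gap 0.4729633554345277 F [ 0.3 -1.6 -0.8]
yellow 296 r 65.1 89.1 angle -6.49
red 329 r 92.3 109.6 angle -6.63
orange 771 r 75.9 135.2 angle -156.29
```

```bash
python3 -c "
from h import *
a=3.555
delta(*dpose((.109*np.cos(a),.109*np.sin(a),.022),a,-1))"
```

```text
t 14.7 tcp [ 0.6368 -0.1923  0.2148] F [0.  0.1 1. ] gap 45.5 j [-0.52  0.38  1.42  0.35  1.74 -1.26]
 turn deg [-0.1 -0.3 -0.2]  shift now-axes mm [-39.6   0.3 135.8]  shift target-axes [-38.9  -0.2 136. ]
```

```bash
python3 -m inch '[[[-39,0,0,0,0,0],[0,0,40,0,0,0],[0,0,35,0,0,0],[0,0,25,0,0,0],[0,0,20,0,0,0],[0,0,10,0,0,0],[0,0,5,0,0,0],[0,0,0,0,0,0],[0,0,0,0,0,0]]]' 45 20
python3 -m inch '[[[0,0,0,0,0,0],[0,0,0,0,0,0],[0,0,0,0,0,0],[0,0,0,0,0,0],[0.4,-9.4,0,0,0,5],[0.4,-9.4,0,0,0,5],[0,0,0,0,0,0]]]' 5 20
```

```text
time: 15.82
tcp_pos: [0.64, -0.1533, 0.0802]
tcp_rot: [-1.116, -2.495, -0.541]
ft_force: [0.0, 0.4, 1.1]
finger_gap: 0.477
grip_force: 0.0
time: 16.7
tcp_pos: [0.6241, -0.1631, 0.0765]
tcp_rot: [-1.317, -2.366, -0.491]
ft_force: [0.8, 0.7, 0.8]
finger_gap: 0.157
grip_force: 20.0
```

```bash
python3 -m inch '[[[0.4,-9.4,0,0,0,5],[0.4,-9.4,0,0,0,5],[0.4,-9.4,0,0,0,5],[0.4,-9.4,0,0,0,5],[0.4,-9.4,0,0,0,5],[0.4,-9.4,0,0,0,5],[0.4,-9.4,0,0,0,5],[0,0,0,0,0,0],[0,0,0,0,0,0]]]'
python3 -c "
from h import *
a=2.642
delta(*dpose((.109*np.cos(a),.109*np.sin(a),.022),a,-1))"
```

```text
time: 17.82
tcp_pos: [0.5613, -0.1792, 0.079]
tcp_rot: [-1.919, -1.818, -0.298]
ft_force: [-1.8, 5.3, 1.5]
finger_gap: 0.157
grip_force: 20.0
t 17.82 tcp [ 0.5613 -0.1792  0.079 ] F [-1.8  5.3  1.5] gap 14.9 j [-0.56  0.36  1.69  0.33  1.52 -0.59]
 turn deg [-0.4 -0.2  7.2]  shift now-axes mm [ -0.  -13.9   0.4]  shift target-axes [ -1.8 -13.8   0.3]
```

```bash
python3 -m inch '[[[0.2,-5.6,0,0,0,3],[0.2,-5.6,0,0,0,3],[0,-1.9,0,0,0,1],[0,0,0,0,0,0],[0,0,0,0,0,0]]]'
python3 -m inch '[[[0,-1.9,0,0,0,1],[0,0,0,0,0,0],[0,0,0,0,0,0]]]'
```

```text
time: 18.45
tcp_pos: [0.5492, -0.1784, 0.0816]
tcp_rot: [-2.021, -1.694, -0.258]
ft_force: [1.8, 5.3, -0.7]
finger_gap: 0.158
grip_force: 20.0
time: 18.82
tcp_pos: [0.5482, -0.1783, 0.0819]
tcp_rot: [-2.036, -1.677, -0.254]
ft_force: [4.6, 4.9, -3.1]
finger_gap: 0.158
grip_force: 20.1
```

```bash
python3 -m inch '[[[0,-2,0,0,0,0.5],[0,0,0,0,0,0],[0,0,0,0,0,0]]]'
python3 -m inch '[[[0,-2,0,0,0,0],[0,0,0,0,0,0],[0,0,0,0,0,0]]]'
```

```text
time: 19.2
tcp_pos: [0.5482, -0.1782, 0.082]
tcp_rot: [-2.046, -1.669, -0.255]
ft_force: [10.4, 4.9, -8.0]
finger_gap: 0.159
grip_force: 20.2
time: 19.58
tcp_pos: [0.5481, -0.1782, 0.082]
tcp_rot: [-2.05, -1.671, -0.26]
ft_force: [18.0, 5.2, -11.7]
finger_gap: 0.158
grip_force: 20.1
```

```bash
python3 -m inch '[[[0,3,0,0,0,0],[0,0,0,0,0,0],[0,0,0,0,0,0]]]'
python3 -m inch '[[[0,0,0,0,0,0],[0,0,0,0,0,0],[0,0,0,0,0,0],[0,0,-20,0,0,0],[0,0,-40,0,0,0],[0,0,-40,0,0,0],[0,0,-40,0,0,0],[45,0,0,0,0,0],[0,0,0,0,0,0],[0,0,0,0,0,0]]]' 45
python3 m.py w7
```

```text
time: 19.95
tcp_pos: [0.5482, -0.1782, 0.082]
tcp_rot: [-2.045, -1.668, -0.253]
ft_force: [7.3, 5.6, -4.7]
finger_gap: 0.158
grip_force: 20.1
time: 21.2
tcp_pos: [0.5794, -0.207, 0.2233]
tcp_rot: [-2.045, -1.665, -0.247]
ft_force: [-0.8, 0.2, -0.2]
finger_gap: 0.474
grip_force: 0.0
t 21.2 tcp [ 0.5794 -0.207   0.2233] gap 0.473691562153134 F [-0.8  0.2 -0.2]
yellow 299 r 65.1 89.1 angle -6.38
red 319 r 91.9 109.1 angle -6.65
orange 703 r 75.3 135.1 angle 151.19
```

View pics/w7.png

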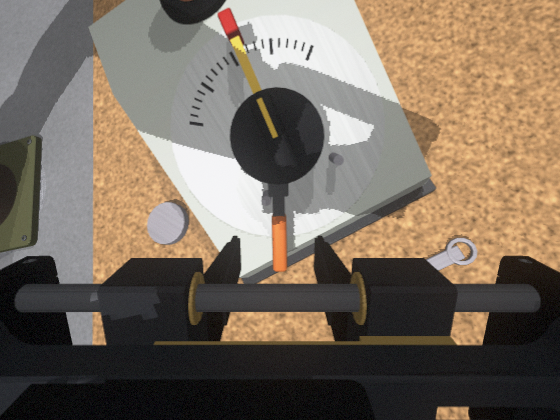

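The wrist picture shows the handle at its tight stop (279,243), and the pointer tip at the middle of the marker (232,38). The gripper is clear of everything.

```bash
python3 -c "
from station import r
print(r.close_job())"
```

```text
the job is handed in; nothing more can be done
None
```

The job is done and handed in: I loosened the ring to about 0.91 rad, set the pointer within about 0.3° of the marker's middle, locked the ring against its tight stop, and let go with the gripper clear at about 21 s.

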